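# Shingle frozen fillet packs up a fish-counter riser

## Robot

A 7-joint arm with a two-finger parallel gripper is mounted at the origin on the work surface. World frame = base frame: x ahead of the robot, y to its left, z up, the work surface at z = 0. Lengths are in m, angles in rad, forces in N, time in s.
With the tool pointing down it reaches from about 0.4 to 0.75 m from the base axis. Payload 19.5 kg.
Tool frame: the origin (TCP) lies at the very end of the fingers, on their centre line; the grasp point (between the pads) lies 19 mm behind it; z points along the fingers, y is the line along which they close (so a half turn about z gives the same grasp; the last joint's range is limited). The gripper opens to 85 mm and grips with 20 to 120 N. Pads are 22 mm wide; open, the fingers measure 114 mm over their backs; the gripper's body (76 mm by 85 mm) begins 54 mm behind the grasp point. The pads swing forward as they close: fully open they stand 13 mm farther back than shut.
Start: joints at [-0.042, 0.707, -0.028, 1.485, 0.022, 0.951, -0.075], TCP at [0.575, 0, 0.231] pointing down, gripper open.
Joint ranges: [-2.71, 2.71], [-0.32, 2.16], [-1.57, 1.52], [0, 2.45], [-1.46, 4.6], [0, 2.02], [-2.83, 2.83]. Speed limits (rad/s): [1.89, 1.89, 2.57, 2.57, 3.01, 3.01, 3.01].

## Interface

Orientations are given as a rotation vector (axis times angle).
In Python, from workcell import r, imaging, sign_off gives the robot as it stands.
- The arm moves only by the tool carry_out, never from a script. Its argument "moves" is a list of rows, each a list of 2 entries, a list of its own where there are three numbers: the shift along the tool's x, y, z in units of 250 mm (1.0 is 250 mm), then the turn, a rotation vector about the tool's x, y, z in units of 180 degrees (1.0 is 180 degrees). In form: [[[tx, ty, tz], [ax, ay, az]], ...]. A call has exactly 10 rows; each row is the pose to reach, as a shift and turn from the pose commanded when the call began, along the tool's axes at that moment, turning the shorter way round; what a row does not reach only later rows make up. A row lasts 1/10 s, in which the tool goes at most 50 mm and 8.59 degrees, less where a joint would pass 70% of its speed; a pose out of reach is approached as far as the arm can. A call with a number of a shift or a turn outside -1 to 1 is refused whole. A call with a gripper value outside its range is refused whole. "gripper" is the opening, from -1 (shut) to 1 (fully open), so that 0 is half open, set as the call begins (left out, the last holds). The fingers move at their own pace and stop on an object; the grip force is fixed at half the most. Time passes only in rows, so rows that repeat a pose let the fingers close, or fill a call up. It gives the time, the measured TCP pose, the force, the opening and the grip force at its end, in the units of the state.
- r.state(): the state, without advancing time (a new reading comes with each control period).
- imaging.capture(name): name is "scene" or "side" or "wrist"; returns a dict with "frame" (480x640x3 uint8, red, green, blue), "fov_y" (degrees; the focal length in pixels is half the picture's height over the tangent of half this angle, whatever the lens; pixels are square), "cx", "cy" (the principal point, pixels), "world_to_cam" (4x4, takes a point from world to camera coordinates). Camera axes: x right, y down, z forward; pixel columns grow to the right and rows downward; lengths in m; the calibration is good to about 2 mm. A picture is of the moment at which its call begins. There is no depth.
- sign_off(): hands the job in; it is judged then, once.
The state is a dict: "time_s": time; "qpos": joint angles; "joint_velocities": joint speeds; "tau": joint torques, N m; "tcp_pos": TCP position; "ee_rot": TCP orientation; "ft_force": force on the tool from outside, world axes, zero at the start; "torque": the same for the moment, N m; "opening": opening from 0.0 (shut) to 1.0 (fully open); "finger_force": force on a finger pad.
Only numpy, scipy, OpenCV 4.12 (cv2) and the standard library are available. Lean on these libraries where they do the work, as an engineer would, in place of code of your own. Each camera call takes 0.05 s, during which the arm holds its last target. There are 200 camera calls.

## Task

Carry on the row that has been begun on the sloping fish display: lay the two frozen fillet packs from the blue board up the slope like roof slates, label up and thick end down, one after the other. Each pack's thick end should rest on the pack below just at the top edge of its label, so that the label shows and the bare fish is covered, with its tail down on the liner and the row straight; either pack may go first. Lay them down gently rather than dropping them, keep the first pack against the lip, and leave the tape, bottle and bowl where they are.

Things in the scene. Friction and masses are not known exactly. Their poses are not given: they have to be found in the camera images.
- deck_foot (a point): display riser, fixed: flat steel deck with black ribbed non-slip liner, 350 long x 220 wide, sloping up at 30 degrees from a 21 high front lip with a blue strip; side rims stand 8 above the liner, 108 from the middle. Point: on the liner against the middle of the lip, 45 above the table; x up the slope, y across, z out of the liner. Its upper end is 220 above the table
- fillet_first_center (a point): Pack already on the riser, loose, thick end against the lip. Rigid frozen fish fillet, vacuum packed, 160 long x 62 wide, about 0.16 kg; a wedge 22 thick at the thick end, 8 at the tail, flat underside. Point: middle of length and width, 7.5 above the underside. x runs along it to the tail (thick end at -80), y across, z out of the label side. Centre of mass 12 nearer the thick end
- fillet_first_butt (a point): middle of the lower edge of the thick end of fillet_first (on the underside); same axes as its centre point
- fillet_first_tail (a point): middle of the lower edge of the thin tail end of fillet_first (on the underside); same axes
- fillet_first_line (a point): middle of the upper edge of the label of fillet_first, on the sloping top: 85 along from the thick end, 14.6 above the underside; same axes. The white label with its blue panel covers the top from the thick end to here; beyond it pink fish shows
- fillet_a_center (a point): Pack to lay, label up on the blue board. Rigid frozen fish fillet, vacuum packed, 160 long x 62 wide, about 0.16 kg; a wedge 22 thick at the thick end, 8 at the tail, flat underside. Point: middle of length and width, 7.5 above the underside. x runs along it to the tail (thick end at -80), y across, z out of the label side. Centre of mass 12 nearer the thick end
- fillet_a_butt (a point): middle of the lower edge of the thick end of fillet_a (on the underside); same axes as its centre point
- fillet_a_tail (a point): middle of the lower edge of the thin tail end of fillet_a (on the underside); same axes
- fillet_a_line (a point): middle of the upper edge of the label of fillet_a, on the sloping top: 85 along from the thick end, 14.6 above the underside; same axes. The white label with its blue panel covers the top from the thick end to here; beyond it pink fish shows
- fillet_b_center (a point): Pack to lay, label up on the blue board. Rigid frozen fish fillet, vacuum packed, 160 long x 62 wide, about 0.16 kg; a wedge 22 thick at the thick end, 8 at the tail, flat underside. Point: middle of length and width, 7.5 above the underside. x runs along it to the tail (thick end at -80), y across, z out of the label side. Centre of mass 12 nearer the thick end
- fillet_b_butt (a point): middle of the lower edge of the thick end of fillet_b (on the underside); same axes as its centre point
- fillet_b_tail (a point): middle of the lower edge of the thin tail end of fillet_b (on the underside); same axes
- fillet_b_line (a point): middle of the upper edge of the label of fillet_b, on the sloping top: 85 along from the thick end, 14.6 above the underside; same axes. The white label with its blue panel covers the top from the thick end to here; beyond it pink fish shows
- board: blue plastic cutting board, fixed, 250 x 290 x 15 thick, origin at the centre of its underside
- tape_roll: bystander: roll of brown packing tape standing flat, 100 across, 48 high, origin under its centre
- spray: bystander: green bottle, 64 across, 170 high, origin under its centre
- bowl: bystander: steel bowl, 130 across, 55 high, origin under its centre

How it is judged:
By the outcome, as a careful person would: the job done as asked, in the order asked, and still so for the second after the job is handed in, with the robot touching nothing.
It also fails if it takes over 48 s, if anything falls off the work surface, if the arm or the gripper's body presses on something with over 40 N, if the wrist force passes 120 N, or if a joint passes its speed limit or range.

## Working session

There is one attempt and no reset: what is moved stays moved. The work goes in short steps, Python scripts to look and compute and a tool call to move; the robot and the scene stay as the last step left them, time stands still between calls to the robot, and variables do not carry over. Pictures are saved under pics/ and viewed, at most 10 in all, crops included, and the job is handed in when it is done.

Besides the shell and the picture viewer there is one more tool, called after "Request:" as name(argument=value, ...), one argument or row to a line, values as JSON. carry_out: Moves the arm, as the interface text tells. Its arguments: {"type":"object","properties":{"moves":{"type":"array","items":{"type":"array"}},"gripper":{"type":"number"}},"required":["moves"]}

```bash
mkdir -p pics; ls
python3 - <<'E'
from workcell import r, imaging
import cv2,json,numpy as np
s=r.state();print(s)
for n in("scene","side","wrist"):
    c=imaging.capture(n);cv2.imwrite(f"pics/{n}0.png",c["frame"][:,:,::-1])
    np.savez(f"pics/{n}0.npz",**c)
    print(n,c["fov_y"],c["cx"],c["cy"],np.round(c["world_to_cam"],3).tolist())
E
```

```text
pics
{'time_s': 0.0, 'qpos': array([-0.04170099,  0.70709261, -0.0276017 ,  1.48498437,  0.02201254,
        0.95091944, -0.07548076]), 'joint_velocities': array([ 0.0004866 , -0.00034773, -0.00056516, -0.00158629, -0.0011548 ,
       -0.00119129, -0.00149632]), 'tau': array([-3.35119905e-03, -8.83210659e+01,  1.23306759e+00, -2.36173260e+01,
        1.66974653e-02,  6.38553465e-03, -2.14882397e-05]), 'tcp_pos': array([ 5.74736216e-01, -1.13101110e-05,  2.30837022e-01]), 'ee_rot': array([-2.22090212e+00, -2.22093708e+00,  1.28330213e-03]), 'ft_force': array([ 0.35300276,  0.26038674, -0.02997697]), 'torque': array([-0.03046859, -0.03732979,  0.00167717]), 'finger_force': 0.0, 'opening': 1.0002222156804648}
scene 42.817557624004564 321.2853844348905 238.0034669624007 [[-0.425, 0.905, -0.015, 0.251], [0.552, 0.246, -0.797, -0.229], [-0.718, -0.347, -0.604, 1.574], [0.0, 0.0, 0.0, 1.0]]
side 49.225219787703786 317.62002478841634 242.18786588111348 [[-0.877, -0.48, -0.001, 0.492], [-0.278, 0.51, -0.814, 0.257], [0.392, -0.713, -0.581, 0.901], [0.0, 0.0, 0.0, 1.0]]
wrist 70.94174892229421 318.60788609579873 242.25485788566996 [[1.0, -0.001, -0.002, -0.574], [-0.0, -0.948, 0.319, -0.042], [-0.002, -0.319, -0.948, 0.38], [0.0, 0.0, 0.0, 1.0]]
```

View pics/scene0.png

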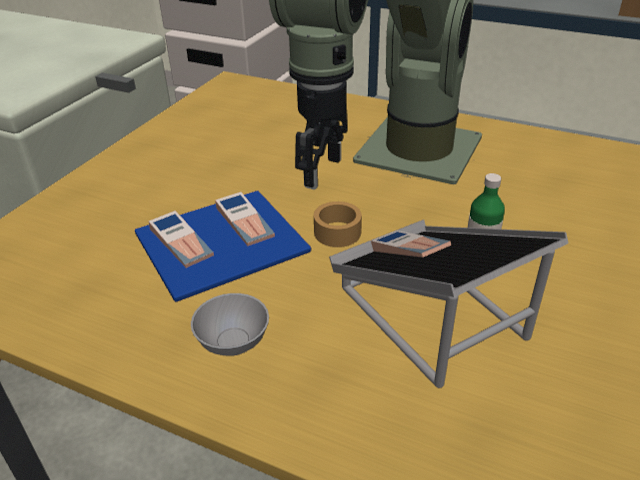

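View pics/side0.png

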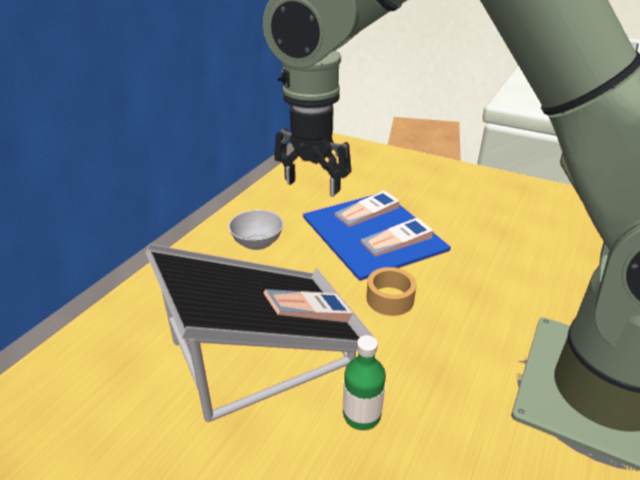

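Run:
```python
import cv2,numpy as np
def crop(n,x,y,w,h,k):
    im=cv2.imread(f"pics/{n}0.png")[y:y+h,x:x+w]
    im=cv2.resize(im,None,fx=k,fy=k,interpolation=cv2.INTER_CUBIC)
    for X in range((x//20+1)*20,x+w,20): cv2.putText(im,str(X),((X-x)*k,8),0,.3,(0,255,255));cv2.line(im,((X-x)*k,10),((X-x)*k,16),(0,255,255))
    for Y in range((y//20+1)*20,y+h,20): cv2.putText(im,str(Y),(0,(Y-y)*k),0,.3,(0,255,255));cv2.line(im,(20,(Y-y)*k),(26,(Y-y)*k),(0,255,255))
    return im
def st(*a):
    w=max(i.shape[1] for i in a)
    return np.vstack([cv2.copyMakeBorder(i,0,0,0,w-i.shape[1],0) for i in a])
cv2.imwrite("pics/c1.png",st(crop("scene",140,182,140,90,4)[:, :],crop("scene",328,215,180,58,4)))
cv2.imwrite("pics/c2.png",st(crop("side",300,185,160,72,4),crop("side",145,240,190+40,62,3),))
cv2.imwrite("pics/c2.png",st(crop("side",325,185,116,72,4),crop("side",260,262,116,74,4)))
```

```text
(no output)
```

View pics/c1.png

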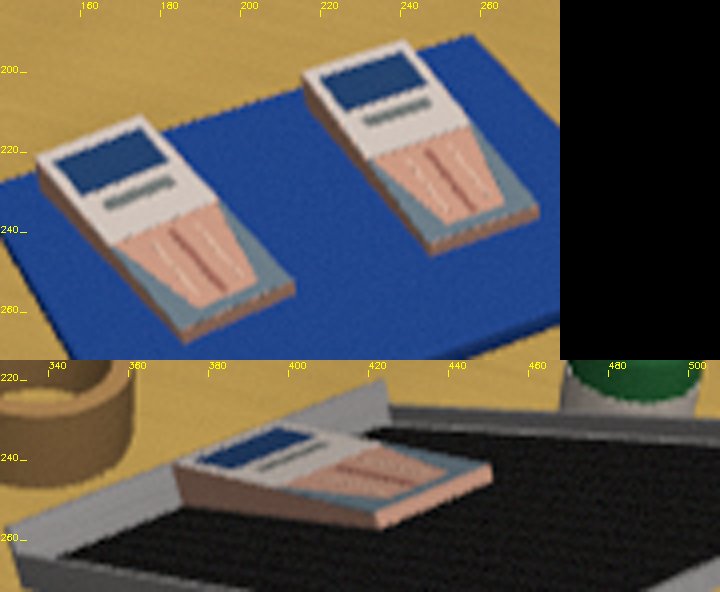

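View pics/c2.png

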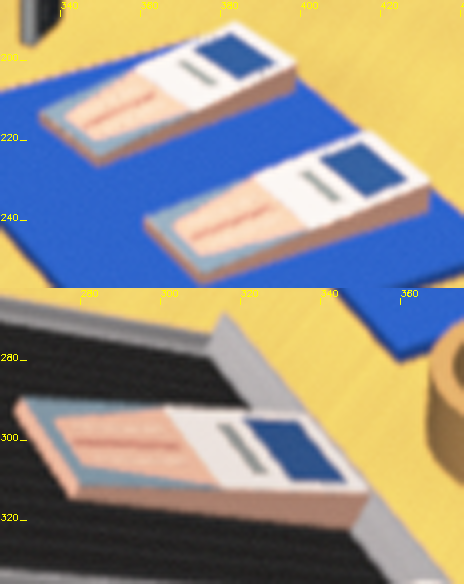

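```bash
cat > h.py <<'E'
import numpy as np,cv2
from scipy.optimize import least_squares
from scipy.spatial.transform import Rotation as R
def proj(c,p):
    p=np.atleast_2d(p)@c["world_to_cam"][:3,:3].T+c["world_to_cam"][:3,3]
    f=240/np.tan(np.radians(float(c["fov_y"])/2))
    return np.c_[c["cx"]+f*p[:,0]/p[:,2],c["cy"]+f*p[:,1]/p[:,2]]
# pack points from butt lower-edge middle
K={}
for s,y in(("-",-.031),("+",.031)):
    K["b"+s]=(0,y,.022);K["l"+s]=(.085,y,.0146);K["t"+s]=(.16,y,.008);K["T"+s]=(.16,y,0);K["B"+s]=(0,y,0)
def fit(obs,fixz=None,p0=None):
    # obs: list of (cam, {key:(u,v)}); pose = butt xyz + rotvec (world from pack) or x,y,yaw
    def pose(q): return (np.r_[q[:2],fixz],R.from_euler("z",q[2])) if fixz is not None else (q[:3],R.from_rotvec(q[3:]))
    def res(q):
        t,r=pose(q)
        return np.concatenate([(proj(c,r.apply([K[k] for k in o])+t)-list(o.values())).ravel() for c,o in obs])
    s=least_squares(res,p0,loss="soft_l1",x_scale=.1);t,r=pose(s.x)
    return t,r,np.round(res(s.x).reshape(-1,2),1)
E
cat > m.py <<'E'
from h import *
sc,sd=[dict(np.load(f"pics/{n}0.npz")) for n in("scene","side")]
def px(d,ox,oy): return {k:((u+.5)/4-.5+ox,(v+.5)/4-.5+oy) for k,(u,v) in d.items()}
P=[(sc,px({"b-":(37,157),"b+":(142,115),"l-":(113,246),"l+":(217,202),"t+":(295,283),"t-":(183,330),"T-":(184,343),"T+":(295,293)},140,182)),
 (sd,px({"b-":(237,22),"b+":(296,66),"l-":(133,70),"l+":(190,113),"t-":(40,115),"t+":(100,154),"T+":(100,167),"B+":(296,92)},325,185))]
Q=[(sc,px({"b-":(303,74),"b+":(407,40),"l-":(371,159),"l+":(470,126),"t+":(540,206),"t-":(432,245),"T-":(432,256),"T+":(540,216)},140,182)),
 (sd,px({"b-":(365,128),"b+":(431,180),"l-":(252,177),"l+":(308,232),"t-":(145,217),"t+":(203,272),"T+":(203,285),"B+":(430,212)},325,185))]
F=[(sc,px({"b-":(174,102),"b+":(275,65),"l-":(288,127),"l+":(385,92),"t+":(492,105),"t-":(376,157),"T-":(378,168),"T+":(492,118),"B-":(181,145)},328,215)),
 (sd,px({"b-":(322,122),"b+":(368,203),"l-":(165,117),"l+":(218,199),"t-":(20,110),"t+":(75,200),"T+":(77,212),"B+":(352,242)},260,262))]
for n,o in(("P",P),("Q",Q)):
    t,r,e=fit(o,.015,[.6,-.2,0.3]);print(n,t.round(4),r.as_euler("ZYX",True).round(2),e.tolist())
    t,r,e=fit(o,None,np.r_[t,r.as_rotvec()]);print("  free",t.round(4),r.as_euler("ZYX",True).round(2),abs(e).max())
best=None
for a in(60,90,120):
    t,r,e=fit(F,None,np.r_[.6,.1,.045,R.from_euler("ZYX",[a,-30,0],True).as_rotvec()])
    print("F",t.round(4),r.as_euler("ZYX",True).round(2),e.tolist())
E
python3 m.py
```

```text
P [ 0.5537 -0.3866  0.015 ] [62.44  0.    0.  ] [[-0.2, -0.4], [0.6, -0.4], [-0.4, -0.3], [1.3, -0.7], [0.2, -0.6], [-0.1, 0.1], [0.3, -0.0], [0.7, 0.1], [-0.4, -0.5], [0.3, -1.5], [0.0, -0.8], [0.8, -1.0], [-0.4, -1.3], [-0.8, 0.1], [-0.9, -0.4], [-0.5, -0.7]]
  free [ 0.5534 -0.3882  0.0123] [62.66 -0.35 -0.35] 1.2
Q [ 0.432  -0.2998  0.015 ] [56.11  0.    0.  ] [[-0.0, -0.6], [-0.1, -0.4], [-0.5, 0.1], [1.4, -0.6], [0.3, -0.4], [-0.0, -0.3], [0.3, 0.1], [0.6, 0.3], [0.9, 0.1], [0.0, -0.3], [-0.1, -0.7], [0.8, -1.2], [-0.3, -0.1], [-0.6, 0.1], [-0.8, -0.4], [-0.9, -0.7]]
  free [ 0.4319 -0.3007  0.0133] [56.28 -0.27 -0.3 ] 1.1
F [0.4695 0.0826 0.0439] [ 56.4  -29.82  -1.21] [[-0.7, -0.1], [0.4, -0.6], [-3.7, -0.1], [-0.3, -1.9], [-0.3, 0.4], [-0.0, -1.3], [0.6, 0.5], [0.7, 1.6], [0.3, 0.1], [-3.6, 0.5], [1.0, 0.4], [-0.6, -0.1], [1.3, 0.5], [0.3, -0.1], [0.8, -0.6], [-1.8, 0.2], [-0.6, -0.1]]
F [0.4695 0.0826 0.0439] [ 56.4  -29.82  -1.21] [[-0.7, -0.1], [0.4, -0.6], [-3.7, -0.1], [-0.3, -1.9], [-0.3, 0.4], [-0.0, -1.3], [0.6, 0.5], [0.7, 1.6], [0.3, 0.1], [-3.6, 0.5], [1.0, 0.4], [-0.6, -0.1], [1.3, 0.5], [0.3, -0.1], [0.8, -0.6], [-1.8, 0.2], [-0.6, -0.1]]
F [0.4695 0.0826 0.0439] [ 56.4  -29.82  -1.21] [[-0.7, -0.1], [0.4, -0.6], [-3.7, -0.1], [-0.3, -1.9], [-0.3, 0.4], [-0.0, -1.3], [0.6, 0.5], [0.7, 1.6], [0.3, 0.1], [-3.6, 0.5], [1.0, 0.4], [-0.6, -0.1], [1.3, 0.5], [0.3, -0.1], [0.8, -0.6], [-1.8, 0.2], [-0.6, -0.1]]
```

```bash
cat > m2.py <<'E'
from h import *
sc,sd=[dict(np.load(f"pics/{n}0.npz")) for n in("scene","side")]
def ray(c,u,v,z):
    f=240/np.tan(np.radians(float(c["fov_y"])/2));M=c["world_to_cam"];o=-M[:3,:3].T@M[:3,3]
    d=M[:3,:3].T@[(u-c["cx"])/f,(v-c["cy"])/f,1];return o+d*(z-o[2])/d[2]
def tri(a,b): return least_squares(lambda p:np.r_[proj(sc,p)[0]-a,proj(sd,p)[0]-b],[.55,0,.2])
print("bottle",ray(sc,493,177,.17).round(3),ray(sd,367,340,.17).round(3))
print("tape",ray(sc,338,213,.048).round(3),ray(sd,391,281,.048).round(3))
for a,b in(((311,187),(290,183)),((336,160),(336,193)),((311,187),(336,193)),((336,160),(290,183))):
    s=tri(a,b);print("tip",s.x.round(3),s.cost.round(1))
a=ray(sc,5/4+328,170/4+215,.065);b=ray(sc,385/4+328,22/4+215,.065);d=b-a
print("lip scene",a.round(3),b.round(3),np.degrees(np.arctan2(d[1],d[0])),np.linalg.norm(d))
E
python3 m2.py
python3 - <<'E'
import cv2
a=cv2.imread("pics/wrist0.png")
cv2.imwrite("pics/w0.png",a)
E
```

```text
bottle [0.348 0.241 0.17 ] [0.348 0.239 0.17 ]
tape [ 0.411 -0.046  0.048] [ 0.415 -0.045  0.048]
tip [ 0.621 -0.     0.244] 0.3
tip [ 0.524 -0.001  0.245] 1.2
tip [ 0.55  -0.042  0.205] 45.3
tip [0.592 0.035 0.279] 34.7
lip scene [0.57  0.007 0.065] [0.388 0.131 0.065] 145.9689774347306 0.2202628746239015
```

View pics/wrist0.png

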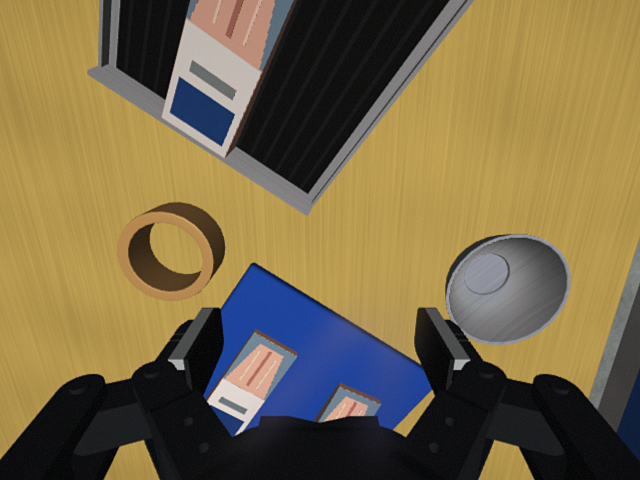

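```bash
cat >> h.py <<'E'
def tool(packrot): # tool x=pack x, z=-pack z
    return packrot*R.from_matrix(np.diag([1,-1,-1.]))
def delta(cp,cr,tp,tr):
    return (cr.inv().apply(np.subtract(tp,cp))/.25).round(4),((cr.inv()*tr).as_rotvec()/np.pi).round(4)
def after(cp,cr,s,a): # commanded pose after a row
    return np.add(cp,cr.apply(np.array(s)*.25)),cr*R.from_rotvec(np.array(a)*np.pi)
E
python3 - <<'E'
from h import *
cp=[.575,0,.231];cr=R.from_matrix([[0,1,0],[1,0,0],[0,0,-1.]])
pr=R.from_euler("z",56.1,True)
g=np.r_[.432,-.2998,0]+pr.apply([.068,0,0])
for z in(.09,.012): print(g,delta(cp,cr,[g[0],g[1],z],tool(pr)))
E
```

```text
[ 0.46992667 -0.24335916  0.        ] (array([-0.9734, -0.4203,  0.564 ]), array([0.    , 0.    , 0.1883]))
[ 0.46992667 -0.24335916  0.        ] (array([-0.9734, -0.4203,  0.876 ]), array([0.    , 0.    , 0.1883]))
```

Request:
carry_out(
  moves=[
    [[-0.05, -0.02, 0.02], [0, 0, 0.01]],
    [[-0.15, -0.06, 0.08], [0, 0, 0.03]],
    [[-0.28, -0.12, 0.16], [0, 0, 0.055]],
    [[-0.42, -0.18, 0.24], [0, 0, 0.08]],
    [[-0.56, -0.24, 0.32], [0, 0, 0.11]],
    [[-0.7, -0.3, 0.4], [0, 0, 0.135]],
    [[-0.82, -0.35, 0.47], [0, 0, 0.16]],
    [[-0.91, -0.39, 0.53], [0, 0, 0.175]],
    [[-0.96, -0.415, 0.56], [0, 0, 0.185]],
    [[-0.973, -0.42, 0.564], [0, 0, 0.188]],
  ],
  gripper=1,
)

```text
time_s: 1.15
tcp_pos: [0.4687, -0.2445, 0.0897]
ee_rot: [-2.774, -1.474, 0.002]
ft_force: [0.4, 0.6, -0.0]
opening: 1.001
finger_force: 0.0
```

Request:
carry_out(
  moves=[
    [[0, 0, 0.02], [0, 0, 0]],
    [[0, 0, 0.07], [0, 0, 0]],
    [[0, 0, 0.13], [0, 0, 0]],
    [[0, 0, 0.19], [0, 0, 0]],
    [[0, 0, 0.24], [0, 0, 0]],
    [[0, 0, 0.28], [0, 0, 0]],
    [[0, 0, 0.3], [0, 0, 0]],
    [[0, 0, 0.312], [0, 0, 0]],
    [[0, 0, 0.312], [0, 0, 0]],
    [[0, 0, 0.312], [0, 0, 0]],
  ],
)

```text
time_s: 2.15
tcp_pos: [0.4701, -0.2433, 0.0126]
ee_rot: [2.771, 1.479, 0.0]
ft_force: [0.4, -0.5, 0.7]
opening: 0.998
finger_force: 0.0
```

Request:
carry_out(
  moves=[
    [[0, 0, 0], [0, 0, 0]],
    [[0, 0, 0], [0, 0, 0]],
    [[0, 0, 0], [0, 0, 0]],
    [[0, 0, 0], [0, 0, 0]],
    [[0, 0, 0], [0, 0, 0]],
    [[0, 0, 0], [0, 0, 0]],
    [[0, 0, 0], [0, 0, 0]],
    [[0, 0, 0], [0, 0, 0]],
    [[0, 0, 0], [0, 0, 0]],
    [[0, 0, 0], [0, 0, 0]],
  ],
  gripper=-1,
)

```text
time_s: 3.15
tcp_pos: [0.4701, -0.2433, 0.0128]
ee_rot: [2.772, 1.478, 0.0]
ft_force: [-2.1, 0.7, 10.8]
opening: 0.71
finger_force: 63.7
```

```bash
cat > f.py <<'E'
from h import *
import m as M
def res(q):
    r=R.from_euler("ZYX",[q[2],-30,0],True);t=np.r_[q[:2]/1000,.045]
    return np.concatenate([(proj(c,r.apply([K[k] for k in o])+t)-list(o.values())).ravel() for c,o in M.F])
s=least_squares(res,[470,82,56],loss="soft_l1",x_scale=[1,1,1]);print(s.x,s.cost)
E
python3 f.py | tail -1
cat > tgt.py <<'E'
from h import *
def targets(bx,by,yaw):
    r1=R.from_euler("ZYX",[yaw,-30,0],True);t1=np.array([bx,by,.045]);out=[(t1,r1)]
    x,z,a=0,0,0
    for i in range(2):
        x,z=x+.085*np.cos(a)+.0146*np.sin(a),z-.085*np.sin(a)+.0146*np.cos(a)
        a=np.arcsin(z/.16)
        out.append((t1+r1.apply([x,0,z]),r1*R.from_euler("y",a)))
    return out
E
```

```text
[469.21231084  83.60088848  56.0649528 ] 14.495927440197454
```

Request:
carry_out(
  moves=[
    [[0, 0, -0.01], [0, 0, 0]],
    [[0, 0, -0.05], [0, 0, 0]],
    [[0, 0, -0.12], [0, 0, 0]],
    [[0, 0, -0.21], [0, 0, 0]],
    [[0, 0, -0.31], [0, 0, 0]],
    [[0, 0, -0.41], [0, 0, 0]],
    [[0, 0, -0.5], [0, 0, 0]],
    [[0, 0, -0.56], [0, 0, 0]],
    [[0, 0, -0.59], [0, 0, 0]],
    [[0, 0, -0.6], [0, 0, 0]],
  ],
)

```text
time_s: 4.15
tcp_pos: [0.4701, -0.2433, 0.163]
ee_rot: [2.771, 1.478, 0.001]
ft_force: [0.1, -0.4, -1.7]
opening: 0.709
finger_force: 65.7
```

Run:
```python
from tgt import *
cr0=R.from_matrix([[0,1,0],[1,0,0],[0,0,-1.]])
cp,cr=after([.575,0,.231],cr0,[-.973,-.42,.564+.312-.6],[0,0,.188])
T=targets(.4693,.0833,56.0)
for t,r in T[1:]:
    for h in(.05,.02,0):
        p=t+r.apply([.068,0,-.003+h]);print(h,p.round(4),delta(cp,cr,p,tool(r)))
```

```text
0.05 [0.5299 0.1731 0.1713] (array([ 1.5168, -0.7285, -0.0372]), array([-0.0002,  0.1376,  0.0009]))
0.02 [0.5369 0.1836 0.1441] (array([ 1.5671, -0.7284,  0.0717]), array([-0.0002,  0.1376,  0.0009]))
0 [0.5416 0.1905 0.1259] (array([ 1.6006, -0.7283,  0.1444]), array([-0.0002,  0.1376,  0.0009]))
0.05 [0.5713 0.2345 0.2183] (array([ 1.8131, -0.7277, -0.2252]), array([-0.0002,  0.124 ,  0.0009]))
0.02 [0.5777 0.244  0.1906] (array([ 1.8587, -0.7276, -0.1142]), array([-0.0002,  0.124 ,  0.0009]))
0 [0.5819 0.2503 0.1721] (array([ 1.8891, -0.7275, -0.0402]), array([-0.0002,  0.124 ,  0.0009]))
```

Request:
carry_out(
  moves=[
    [[0.03, -0.01, -0.02], [0, 0, 0]],
    [[0.1, -0.05, -0.05], [0, 0, 0]],
    [[0.2, -0.1, -0.08], [0, 0, 0]],
    [[0.32, -0.15, -0.11], [0, 0, 0]],
    [[0.45, -0.21, -0.13], [0, 0, 0]],
    [[0.57, -0.27, -0.15], [0, 0, 0]],
    [[0.69, -0.33, -0.16], [0, 0, 0]],
    [[0.79, -0.38, -0.16], [0, 0, 0]],
    [[0.87, -0.42, -0.16], [0, 0, 0]],
    [[0.9, -0.43, -0.16], [0, 0, 0]],
  ],
)

```text
time_s: 5.15
tcp_pos: [0.5058, 0.0064, 0.2018]
ee_rot: [-2.768, -1.482, 0.001]
ft_force: [-0.2, -0.6, -0.9]
opening: 0.707
finger_force: 65.7
```

Request:
carry_out(
  moves=[
    [[0.02, -0.01, 0], [0, 0.008, 0]],
    [[0.07, -0.03, 0], [0, 0.02, 0]],
    [[0.14, -0.07, 0], [0, 0.04, 0]],
    [[0.23, -0.11, 0.01], [0, 0.06, 0]],
    [[0.32, -0.15, 0.03], [0, 0.08, 0]],
    [[0.41, -0.2, 0.06], [0, 0.1, 0]],
    [[0.5, -0.24, 0.09], [0, 0.12, 0]],
    [[0.57, -0.275, 0.115], [0, 0.132, 0]],
    [[0.61, -0.295, 0.123], [0, 0.137, 0]],
    [[0.617, -0.298, 0.123], [0, 0.1376, 0]],
  ],
)

```text
time_s: 6.15
tcp_pos: [0.53, 0.173, 0.1714]
ee_rot: [-2.546, -1.357, -0.559]
ft_force: [-0.7, -0.3, -1.7]
opening: 0.704
finger_force: 65.7
```

```bash
cat > shot.py <<'E'
import sys
from h import *
from workcell import r, imaging
def crop(im,x,y,w,h,k):
    im=cv2.resize(im[y:y+h,x:x+w],None,fx=k,fy=k,interpolation=cv2.INTER_CUBIC);return im
tag=sys.argv[1];s=r.state();print(s["tcp_pos"],s["ee_rot"],s["qpos"].round(2))
C={n:imaging.capture(n) for n in("scene","side")}
for n in C: np.savez(f"pics/{n}{tag}.npz",**C[n])
a=crop(C["scene"]["frame"][:,:,::-1],365,160,200,75,4);b=crop(C["side"]["frame"][:,:,::-1],180,215,200,75,4)
a=crop(C["scene"]["frame"][:,:,::-1],360,185,200,75,4);b=crop(C["side"]["frame"][:,:,::-1],190,250,200,75,4)
cv2.imwrite(f"pics/v{tag}.png",np.vstack([a,b]))
E
python3 shot.py 1
```

```text
[0.52997475 0.17303486 0.17141585] [-2.54621867 -1.35685731 -0.55889385] [-0.02  0.71 -0.33  1.98 -0.47  0.17 -0.38]
```

View pics/v1.png

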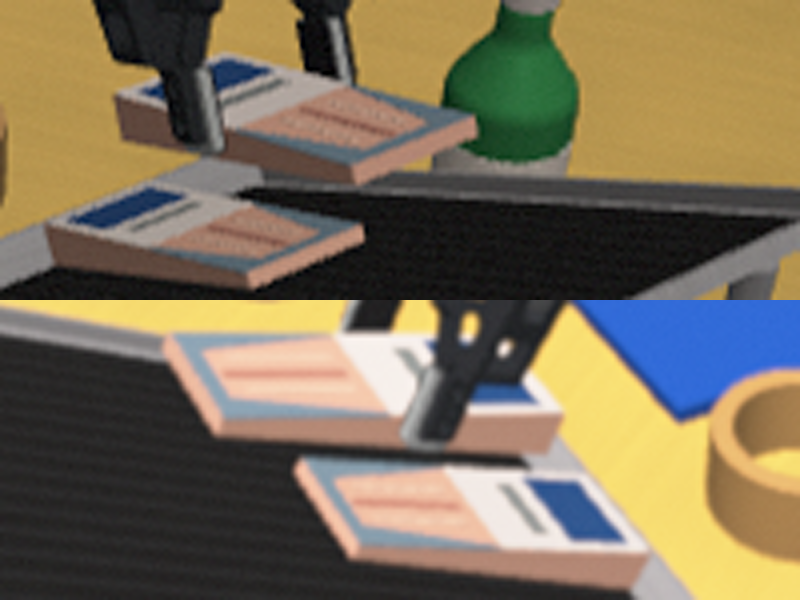

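```bash
cat > m3.py <<'E'
from h import *
sc,sd=[dict(np.load(f"pics/{n}1.npz")) for n in("scene","side")]
def px(d,ox,oy): return {k:((u+.5)/4-.5+ox,(v+.5)/4-.5+oy) for k,(u,v) in d.items()}
H=[(sc,px({"b-":(115,97),"t+":(476,120),"t-":(357,170),"T-":(357,184),"T+":(474,137),"B-":(121,137)},360,185)),
(sd,px({"t-":(167,36),"t+":(213,122),"T+":(217,137),"l-":(335,33),"l+":(392,115),"b+":(562,110),"B+":(553,155)},190,250))]
F=[(sc,px({"b-":(47,226),"t-":(250,277),"t+":(362,227),"T-":(250,289),"T+":(362,241),"B-":(52,263),"b+":(150,187)},360,185)),
(sd,px({"t-":(298,158),"t+":(352,245),"T+":(355,258),"l-":(445,165),"l+":(497,246),"b+":(648,251),"B+":(637,290)},190,250))]
P={}
for n,o in(("H",H),("F",F)):
    t,r,e=fit(o,None,np.r_[.5,.1,.06,R.from_euler("ZYX",[56,-28,0],True).as_rotvec()]);P[n]=t,r
    print(n,t.round(4),r.as_euler("ZYX",True).round(2),e.tolist())
tp=np.array([.53,.173,.1714]);tr=R.from_rotvec([-2.546,-1.357,-.559])
t,r=P["H"];print("tcp in pack",r.inv().apply(tp-t).round(4),(r.inv()*tr*R.from_matrix(np.diag([1,-1,-1.]))).as_euler("ZYX",True).round(2))
print("H in F",P["F"][1].inv().apply(t-P["F"][0]).round(4))
E
python3 m3.py
```

```text
H [0.4937 0.1204 0.1451] [ 55.93 -24.01   0.2 ] [[-0.4, -1.3], [0.0, -0.3], [-0.9, -0.3], [-0.0, 1.1], [1.3, 0.3], [0.5, 0.6], [0.1, -0.4], [2.2, -0.3], [-0.4, 0.2], [-0.8, 0.2], [0.1, 0.2], [1.2, 0.2], [-1.2, -0.4]]
F [0.4697 0.0831 0.0438] [ 55.98 -29.96  -0.08] [[-0.9, -0.6], [-0.8, -0.7], [-0.1, -0.1], [0.3, 0.8], [0.9, 0.8], [0.8, 1.0], [-0.3, -1.1], [0.4, -0.2], [1.1, -0.4], [-1.6, 0.1], [-1.0, 0.0], [1.2, 0.4], [0.7, 0.3], [-2.0, -0.1]]
tcp in pack [ 0.0691 -0.0006 -0.002 ] [ 0.17 -0.78 -0.09]
H in F [0.089  0.0009 0.0656]
```

Request:
carry_out(
  moves=[
    [[0, 0, 0.01], [0, 0, 0]],
    [[0, 0, 0.035], [0, 0, 0]],
    [[0, 0, 0.065], [0, 0, 0]],
    [[0, 0, 0.095], [0, 0, 0]],
    [[0, 0, 0.12], [0, 0, 0]],
    [[0, 0, 0.14], [0, 0, 0]],
    [[0, 0, 0.155], [0, 0, 0]],
    [[0, 0, 0.168], [0, 0, 0]],
    [[0, 0, 0.178], [0, 0, 0]],
    [[0, 0, 0.184], [0, 0, 0]],
  ],
)

```text
time_s: 7.25
tcp_pos: [0.5407, 0.1892, 0.1296]
ee_rot: [-2.546, -1.358, -0.559]
ft_force: [-0.2, 0.2, -2.1]
opening: 0.71
finger_force: 65.7
```

Request:
carry_out(
  moves=[
    [[0, 0, 0.002], [0, 0, 0]],
    [[0, 0, 0.004], [0, 0, 0]],
    [[0, 0, 0.006], [0, 0, 0]],
    [[0, 0, 0.008], [0, 0, 0]],
    [[0, 0, 0.01], [0, 0, 0]],
    [[0, 0, 0.012], [0, 0, 0]],
    [[0, 0, 0.014], [0, 0, 0]],
    [[0, 0, 0.015], [0, 0, 0]],
    [[0, 0, 0.016], [0, 0, 0]],
    [[0, 0, 0.016], [0, 0, 0]],
  ],
)

```text
time_s: 8.25
tcp_pos: [0.5416, 0.1904, 0.1262]
ee_rot: [-2.546, -1.358, -0.559]
ft_force: [-1.8, -1.7, 1.9]
opening: 0.705
finger_force: 66.2
```

Request:
carry_out(
  moves=[
    [[0, 0, 0.001], [0, 0, 0]],
    [[0, 0, 0.001], [0, 0, 0]],
    [[0, 0, 0.002], [0, 0, 0]],
    [[0, 0, 0.002], [0, 0, 0]],
    [[0, 0, 0.003], [0, 0, 0]],
    [[0, 0, 0.003], [0, 0, 0]],
    [[0, 0, 0.003], [0, 0, 0]],
    [[0, 0, 0.003], [0, 0, 0]],
    [[0, 0, 0.003], [0, 0, 0]],
    [[0, 0, 0.003], [0, 0, 0]],
  ],
)

```text
time_s: 9.25
tcp_pos: [0.5416, 0.1905, 0.1261]
ee_rot: [-2.546, -1.358, -0.559]
ft_force: [-10.0, -8.9, 20.4]
opening: 0.707
finger_force: 68.6
```

Request:
carry_out(
  moves=[
    [[0, 0, -0.002], [0, 0, 0]],
    [[0, 0, -0.002], [0, 0, 0]],
    [[0, 0, -0.002], [0, 0, 0]],
    [[0, 0, -0.002], [0, 0, 0]],
    [[0, 0, -0.002], [0, 0, 0]],
    [[0, 0, -0.002], [0, 0, 0]],
    [[0, 0, -0.002], [0, 0, 0]],
    [[0, 0, -0.01], [0, 0, 0]],
    [[0, 0, -0.03], [0, 0, 0]],
    [[0, 0, -0.06], [0, 0, 0]],
  ],
  gripper=1,
)

```text
time_s: 10.25
tcp_pos: [0.5381, 0.1854, 0.1393]
ee_rot: [-2.546, -1.358, -0.558]
ft_force: [0.2, 0.9, -0.4]
opening: 0.999
finger_force: 0.0
```

Request:
carry_out(
  moves=[
    [[0, 0, -0.04], [0, 0, 0]],
    [[0, 0, -0.1], [0, 0, 0]],
    [[0, 0, -0.16], [0, 0, 0]],
    [[0, 0, -0.23], [0, 0, 0]],
    [[0, 0, -0.3], [0, 0, 0]],
    [[0, 0, -0.37], [0, 0, 0]],
    [[0, 0, -0.42], [0, 0, 0]],
    [[0, 0, -0.46], [0, 0, 0]],
    [[0, 0, -0.48], [0, 0, 0]],
    [[0, 0, -0.48], [0, 0, 0]],
  ],
)

```text
time_s: 11.25
tcp_pos: [0.5104, 0.1436, 0.2486]
ee_rot: [-2.546, -1.358, -0.56]
ft_force: [1.4, -0.5, 0.1]
opening: 1.001
finger_force: 0.0
```

```bash
python3 shot.py 2
```

```text
[0.51039239 0.14361722 0.24855056] [-2.54631016 -1.35821357 -0.55995459] [ 0.01  0.54 -0.27  1.96 -0.45  0.38 -0.4 ]
```

View pics/v2.png

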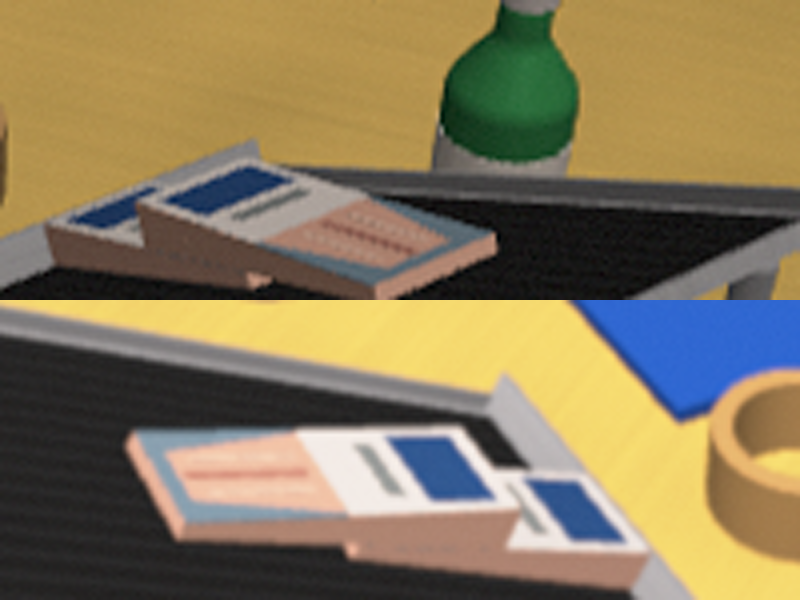

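```bash
cat > m4.py <<'E'
from tgt import *
sc,sd=[dict(np.load(f"pics/{n}2.npz")) for n in("scene","side")]
def px(d,ox,oy): return {k:((u+.5)/4-.5+ox,(v+.5)/4-.5+oy) for k,(u,v) in d.items()}
S=[(sc,px({"b-":(138,204),"B-":(143,245),"b+":(240,160),"l-":(262,245),"l+":(365,198),"t+":(497,236),"t-":(375,287),"T-":(375,299),"T+":(495,252)},360,185)),
(sd,px({"t-":(130,131),"t+":(180,226),"T+":(183,242),"l-":(300,127),"l+":(348,216),"b-":(462,126),"b+":(520,210),"B+":(508,248)},190,250))]
F,T2,T3=targets(.4695,.0832,56.0)
t,r,e=fit(S,None,np.r_[T2[0],T2[1].as_rotvec()])
print(t.round(4),r.as_euler("ZYX",True).round(2),abs(e).max(),"want",T2[0].round(4),T2[1].as_euler("ZYX",True).round(2))
print("in F",F[1].inv().apply(t-F[0]).round(4))
E
python3 m4.py
python3 - <<'E'
from tgt import *
cr0=R.from_matrix([[0,1,0],[1,0,0],[0,0,-1.]])
p,c=after([.575,0,.231],cr0,[-.973,-.42,.564+.312-.6],[0,0,.188])
p,c=after(p,c,[.9,-.43,-.16],[0,0,0])
p,c=after(p,c,[.617,-.298,.123],[0,.1376,0])
p,c=after(p,c,[0,0,.184+.016+.003-.06-.48],[0,0,0])
np.savez("cmd.npz",p=p,q=c.as_rotvec());print(p)
pr=R.from_euler("z",62.4,True);g=np.r_[.5537,-.3868,.014]+pr.apply([.068,0,0]);tr=tool(pr)
print(g)
m=[.52,-.06,.235]
print(delta(p,c,m,tr))
print(delta(m,tr,[g[0],g[1],.09],tr),delta(m,tr,g,tr))
E
```

```text
[0.5064 0.137  0.0981] [ 56.44 -25.04  -1.31] 2.1 want [0.5066 0.1382 0.1001] [ 56.   -24.76  -0.  ]
in F [ 0.083  -0.0005  0.0133]
[0.51037108 0.14378805 0.24774998]
[ 0.58520413 -0.32653816  0.014     ]
(array([-0.6167,  0.4859, -0.2284]), array([ 0.0075, -0.1375, -0.0341]))
(array([-0.824 ,  0.7251,  0.58  ]), array([0., 0., 0.])) (array([-0.824 ,  0.7251,  0.884 ]), array([0., 0., 0.]))
```

Request:
carry_out(
  moves=[
    [[-0.02, 0.02, -0.01], [0, -0.004, -0.001]],
    [[-0.08, 0.06, -0.03], [0.001, -0.017, -0.004]],
    [[-0.16, 0.13, -0.06], [0.002, -0.035, -0.009]],
    [[-0.25, 0.2, -0.09], [0.003, -0.055, -0.014]],
    [[-0.34, 0.27, -0.125], [0.004, -0.075, -0.018]],
    [[-0.43, 0.34, -0.16], [0.005, -0.095, -0.023]],
    [[-0.51, 0.4, -0.19], [0.006, -0.114, -0.028]],
    [[-0.57, 0.45, -0.21], [0.007, -0.128, -0.032]],
    [[-0.605, 0.477, -0.224], [0.0075, -0.135, -0.0335]],
    [[-0.6167, 0.4859, -0.2284], [0.0075, -0.1375, -0.0341]],
  ],
)

```text
time_s: 12.35
tcp_pos: [0.5199, -0.0607, 0.2349]
ee_rot: [2.688, 1.627, -0.002]
ft_force: [0.6, -0.2, -0.6]
opening: 0.998
finger_force: 0.0
```

Request:
carry_out(
  moves=[
    [[-0.02, 0.02, 0.01], [0, 0, 0]],
    [[-0.09, 0.08, 0.06], [0, 0, 0]],
    [[-0.2, 0.17, 0.14], [0, 0, 0]],
    [[-0.32, 0.28, 0.23], [0, 0, 0]],
    [[-0.45, 0.39, 0.32], [0, 0, 0]],
    [[-0.57, 0.5, 0.4], [0, 0, 0]],
    [[-0.68, 0.6, 0.48], [0, 0, 0]],
    [[-0.76, 0.67, 0.54], [0, 0, 0]],
    [[-0.81, 0.71, 0.57], [0, 0, 0]],
    [[-0.824, 0.725, 0.58], [0, 0, 0]],
  ],
)

```text
time_s: 13.35
tcp_pos: [0.5844, -0.328, 0.089]
ee_rot: [-2.688, -1.624, 0.001]
ft_force: [-1.3, 0.7, 0.7]
opening: 1.002
finger_force: 0.0
```

Request:
carry_out(
  moves=[
    [[0, 0, 0.01], [0, 0, 0]],
    [[0, 0, 0.04], [0, 0, 0]],
    [[0, 0, 0.09], [0, 0, 0]],
    [[0, 0, 0.15], [0, 0, 0]],
    [[0, 0, 0.2], [0, 0, 0]],
    [[0, 0, 0.25], [0, 0, 0]],
    [[0, 0, 0.28], [0, 0, 0]],
    [[0, 0, 0.296], [0, 0, 0]],
    [[0, 0, 0.3], [0, 0, 0]],
    [[0, 0, 0.3], [0, 0, 0]],
  ],
)

```text
time_s: 14.35
tcp_pos: [0.5852, -0.3266, 0.0155]
ee_rot: [2.687, 1.627, -0.0]
ft_force: [-0.4, 0.0, 0.2]
opening: 0.998
finger_force: 0.0
```

Request:
carry_out(
  moves=[
    [[0, 0, 0], [0, 0, 0]],
    [[0, 0, 0], [0, 0, 0]],
    [[0, 0, 0], [0, 0, 0]],
    [[0, 0, 0], [0, 0, 0]],
    [[0, 0, 0], [0, 0, 0]],
    [[0, 0, 0], [0, 0, 0]],
    [[0, 0, 0], [0, 0, 0]],
    [[0, 0, 0], [0, 0, 0]],
    [[0, 0, 0], [0, 0, 0]],
    [[0, 0, 0], [0, 0, 0]],
  ],
  gripper=-1,
)

```text
time_s: 15.35
tcp_pos: [0.5853, -0.3267, 0.0161]
ee_rot: [2.687, 1.627, 0.0]
ft_force: [-1.8, 0.6, 9.3]
opening: 0.706
finger_force: 65.1
```

Request:
carry_out(
  moves=[
    [[0, 0, -0.01], [0, 0, 0]],
    [[0, 0, -0.05], [0, 0, 0]],
    [[0, 0, -0.12], [0, 0, 0]],
    [[0, 0, -0.22], [0, 0, 0]],
    [[0, 0, -0.33], [0, 0, 0]],
    [[0, 0, -0.45], [0, 0, 0]],
    [[0, 0, -0.56], [0, 0, 0]],
    [[0, 0, -0.65], [0, 0, 0]],
    [[0, 0, -0.69], [0, 0, 0]],
    [[0, 0, -0.7], [0, 0, 0]],
  ],
)

```text
time_s: 16.35
tcp_pos: [0.5854, -0.3267, 0.1918]
ee_rot: [2.686, 1.626, 0.001]
ft_force: [-0.5, 0.7, -2.6]
opening: 0.703
finger_force: 65.5
```

Run:
```python
from tgt import *
d=np.load("cmd.npz");p,c=d["p"],R.from_rotvec(d["q"])
p,c=after(p,c,[-.6167,.4859,-.2284],[.0075,-.1375,-.0341])
p,c=after(p,c,[-.824,.725,.58+.3-.7],[0,0,0]);print(p)
np.savez("cmd.npz",p=p,q=c.as_rotvec())
t,r=targets(.4694,.0832,56.0)[2]
m=[.53,.03,.25];print(delta(p,c,m,c))
for h in(.05,0):
    q=t+r.apply([.068,0,.001+h]);print(h,q.round(4),delta(m,c,q,tool(r)))
```

```text
[ 0.58514996 -0.32654367  0.19002179]
(array([ 1.1616, -0.8563, -0.24  ]), array([0., 0., 0.]))
0.05 [0.5706 0.2332 0.222 ] (array([ 0.7954, -0.2328,  0.1119]), array([-0.0069,  0.1239,  0.0351]))
0 [0.5812 0.2489 0.1758] (array([ 0.8709, -0.2243,  0.2969]), array([-0.0069,  0.1239,  0.0351]))
```

Request:
carry_out(
  moves=[
    [[0.03, -0.02, -0.01], [0, 0, 0]],
    [[0.11, -0.08, -0.04], [0, 0, 0]],
    [[0.23, -0.17, -0.08], [0, 0, 0]],
    [[0.37, -0.27, -0.12], [0, 0, 0]],
    [[0.51, -0.38, -0.16], [0, 0, 0]],
    [[0.65, -0.48, -0.19], [0, 0, 0]],
    [[0.79, -0.58, -0.22], [0, 0, 0]],
    [[0.9, -0.67, -0.24], [0, 0, 0]],
    [[0.98, -0.725, -0.24], [0, 0, 0]],
    [[1, -0.74, -0.24], [0, 0, 0]],
  ],
)

```text
time_s: 17.35
tcp_pos: [0.5361, -0.0157, 0.2498]
ee_rot: [-2.683, -1.632, 0.001]
ft_force: [-1.0, -1.1, -2.4]
opening: 0.706
finger_force: 65.6
```

Request:
carry_out(
  moves=[
    [[0.02, -0.01, 0], [0, 0.006, 0.002]],
    [[0.1, -0.04, 0], [-0.001, 0.02, 0.006]],
    [[0.22, -0.08, 0], [-0.002, 0.04, 0.011]],
    [[0.36, -0.13, 0], [-0.003, 0.06, 0.017]],
    [[0.5, -0.18, 0.01], [-0.004, 0.08, 0.022]],
    [[0.64, -0.23, 0.03], [-0.005, 0.098, 0.027]],
    [[0.77, -0.28, 0.06], [-0.006, 0.112, 0.031]],
    [[0.88, -0.32, 0.09], [-0.0065, 0.12, 0.034]],
    [[0.94, -0.34, 0.107], [-0.0069, 0.1235, 0.035]],
    [[0.957, -0.349, 0.112], [-0.0069, 0.1239, 0.0351]],
  ],
)

```text
time_s: 18.35
tcp_pos: [0.5705, 0.2333, 0.2215]
ee_rot: [-2.575, -1.369, -0.506]
ft_force: [-0.9, -0.9, -1.6]
opening: 0.708
finger_force: 65.5
```

```bash
sed -i 's/,360,185,200,75,4/,380,160,200,75,4/;s/,190,250,200,75,4/,160,235,200,75,4/' shot.py; python3 shot.py 3
```

```text
[0.5705033  0.23333767 0.22145321] [-2.57451653 -1.36856455 -0.50617214] [-0.26  0.67 -0.12  1.72 -0.35  0.46 -0.64]
```

View pics/v3.png

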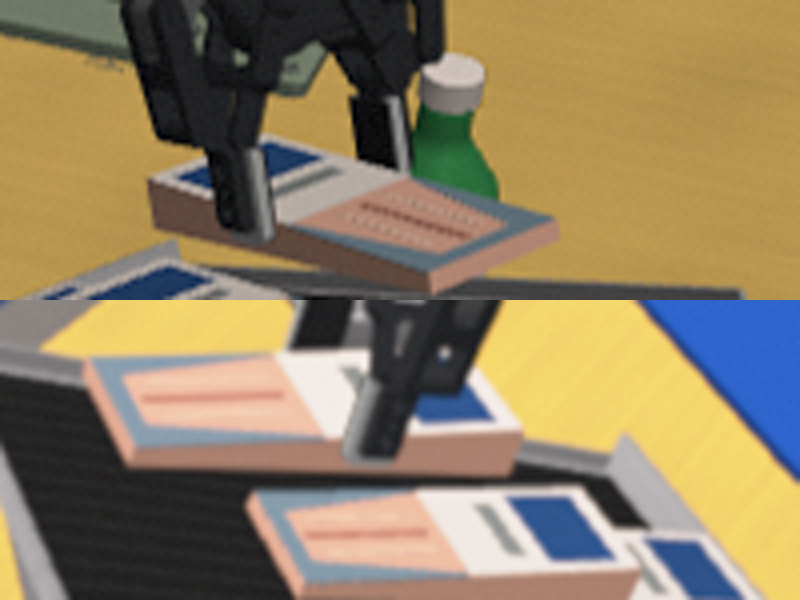

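```bash
cat > m5.py <<'E'
from tgt import *
sc,sd=[dict(np.load(f"pics/{n}3.npz")) for n in("scene","side")]
def px(d,ox,oy): return {k:((u+.5)/4-.5+ox,(v+.5)/4-.5+oy) for k,(u,v) in d.items()}
H=[(sc,px({"b-":(148,180),"B-":(155,225),"b+":(265,136),"t-":(430,278),"t+":(557,220),"T-":(430,292),"T+":(555,240),"l+":(395,180)},380,160)),
(sd,px({"t-":(87,61),"t+":(130,151),"T+":(134,167),"l-":(275,54),"l+":(326,139),"b+":(522,130),"B+":(513,172)},160,235))]
F,T2,T3=targets(.4694,.0832,56.0)
t,r,e=fit(H,None,np.r_[T3[0],T3[1].as_rotvec()])
tp=np.array([.5705,.2333,.2215]);tr=R.from_rotvec([-2.5745,-1.3686,-.5062])
print(t.round(4),r.as_euler("ZYX",True).round(2),e.tolist(),"want",T3[1].as_euler("ZYX",True))
print("tcp in pack",r.inv().apply(tp-t).round(4),(r.inv()*tr*R.from_matrix(np.diag([1,-1,-1.]))).as_euler("ZYX",True).round(2))
print("H in T3",T3[1].inv().apply(t-T3[0]).round(4))
E
python3 m5.py
```

```text
[0.5348 0.1805 0.1939] [ 56.1  -21.91   0.07] [[-0.7, -0.3], [-0.3, 1.2], [-0.3, -0.5], [-0.5, -0.5], [-0.0, 0.4], [0.2, 1.3], [1.1, 0.6], [3.6, -0.7], [0.2, -0.6], [1.2, -0.5], [-1.1, 0.2], [-0.3, -0.1], [0.7, 0.0], [1.1, -0.2], [-0.8, 0.6]] want [ 5.60000000e+01 -2.23198563e+01 -9.54166404e-15]
tcp in pack [ 0.0694 -0.0001  0.0019] [-0.11 -0.36 -0.06]
H in T3 [-0.0016  0.0001  0.0491]
```

Request:
carry_out(
  moves=[
    [[0, 0, 0.01], [0, 0, 0]],
    [[0, 0, 0.035], [0, 0, 0]],
    [[0, 0, 0.065], [0, 0, 0]],
    [[0, 0, 0.095], [0, 0, 0]],
    [[0, 0, 0.12], [0, 0, 0]],
    [[0, 0, 0.14], [0, 0, 0]],
    [[0, 0, 0.155], [0, 0, 0]],
    [[0, 0, 0.168], [0, 0, 0]],
    [[0, 0, 0.176], [0, 0, 0]],
    [[0, 0, 0.18], [0, 0, 0]],
  ],
)

```text
time_s: 19.45
tcp_pos: [0.5801, 0.2474, 0.1805]
ee_rot: [-2.574, -1.369, -0.508]
ft_force: [1.0, 0.5, -1.4]
opening: 0.704
finger_force: 65.6
```

Request:
carry_out(
  moves=[
    [[0, 0, 0.002], [0, 0, 0]],
    [[0, 0, 0.004], [0, 0, 0]],
    [[0, 0, 0.006], [0, 0, 0]],
    [[0, 0, 0.008], [0, 0, 0]],
    [[0, 0, 0.01], [0, 0, 0]],
    [[0, 0, 0.012], [0, 0, 0]],
    [[0, 0, 0.014], [0, 0, 0]],
    [[0, 0, 0.015], [0, 0, 0]],
    [[0, 0, 0.016], [0, 0, 0]],
    [[0, 0, 0.016], [0, 0, 0]],
  ],
)

```text
time_s: 20.45
tcp_pos: [0.581, 0.2486, 0.1769]
ee_rot: [-2.574, -1.369, -0.508]
ft_force: [-0.2, 0.2, -2.1]
opening: 0.708
finger_force: 65.6
```

No contact yet; continue down slowly.

Request:
carry_out(
  moves=[
    [[0, 0, 0.001], [0, 0, 0]],
    [[0, 0, 0.002], [0, 0, 0]],
    [[0, 0, 0.003], [0, 0, 0]],
    [[0, 0, 0.004], [0, 0, 0]],
    [[0, 0, 0.005], [0, 0, 0]],
    [[0, 0, 0.005], [0, 0, 0]],
    [[0, 0, 0.006], [0, 0, 0]],
    [[0, 0, 0.006], [0, 0, 0]],
    [[0, 0, 0.006], [0, 0, 0]],
    [[0, 0, 0.006], [0, 0, 0]],
  ],
)

```text
time_s: 21.45
tcp_pos: [0.5813, 0.2491, 0.1755]
ee_rot: [-2.574, -1.369, -0.508]
ft_force: [-0.7, -0.2, -2.1]
opening: 0.706
finger_force: 65.6
```

Request:
carry_out(
  moves=[
    [[0, 0, 0.001], [0, 0, 0]],
    [[0, 0, 0.002], [0, 0, 0]],
    [[0, 0, 0.003], [0, 0, 0]],
    [[0, 0, 0.004], [0, 0, 0]],
    [[0, 0, 0.005], [0, 0, 0]],
    [[0, 0, 0.005], [0, 0, 0]],
    [[0, 0, 0.006], [0, 0, 0]],
    [[0, 0, 0.006], [0, 0, 0]],
    [[0, 0, 0.006], [0, 0, 0]],
    [[0, 0, 0.006], [0, 0, 0]],
  ],
)

```text
time_s: 22.45
tcp_pos: [0.5815, 0.2493, 0.175]
ee_rot: [-2.574, -1.369, -0.508]
ft_force: [-9.5, -7.6, 17.8]
opening: 0.706
finger_force: 68.0
```

Request:
carry_out(
  moves=[
    [[0, 0, -0.003], [0, 0, 0]],
    [[0, 0, -0.003], [0, 0, 0]],
    [[0, 0, -0.003], [0, 0, 0]],
    [[0, 0, -0.003], [0, 0, 0]],
    [[0, 0, -0.003], [0, 0, 0]],
    [[0, 0, -0.003], [0, 0, 0]],
    [[0, 0, -0.003], [0, 0, 0]],
    [[0, 0, -0.01], [0, 0, 0]],
    [[0, 0, -0.03], [0, 0, 0]],
    [[0, 0, -0.06], [0, 0, 0]],
  ],
  gripper=1,
)

```text
time_s: 23.45
tcp_pos: [0.5783, 0.2447, 0.1883]
ee_rot: [-2.574, -1.369, -0.507]
ft_force: [0.2, -1.2, 1.0]
opening: 0.999
finger_force: 0.0
```

Request:
carry_out(
  moves=[
    [[0, 0, -0.04], [0, 0, 0]],
    [[0, 0, -0.1], [0, 0, 0]],
    [[0, 0, -0.16], [0, 0, 0]],
    [[0, 0, -0.23], [0, 0, 0]],
    [[0, 0, -0.3], [0, 0, 0]],
    [[0, 0, -0.37], [0, 0, 0]],
    [[0, 0, -0.42], [0, 0, 0]],
    [[0, 0, -0.46], [0, 0, 0]],
    [[0, 0, -0.48], [0, 0, 0]],
    [[0, 0, -0.48], [0, 0, 0]],
  ],
)

```text
time_s: 24.45
tcp_pos: [0.553, 0.2069, 0.2995]
ee_rot: [-2.574, -1.369, -0.508]
ft_force: [0.4, 0.3, 0.0]
opening: 0.999
finger_force: 0.0
```

```bash
sed -i 's/,380,160,200,75,4/,365,175,200,75,4/;s/,160,235,200,75,4/,160,245,200,75,4/' shot.py; python3 shot.py 4
```

```text
[0.55299072 0.20692922 0.29945198] [-2.57449986 -1.36856671 -0.50837941] [-0.24  0.54 -0.08  1.68 -0.33  0.64 -0.66]
```

View pics/v4.png

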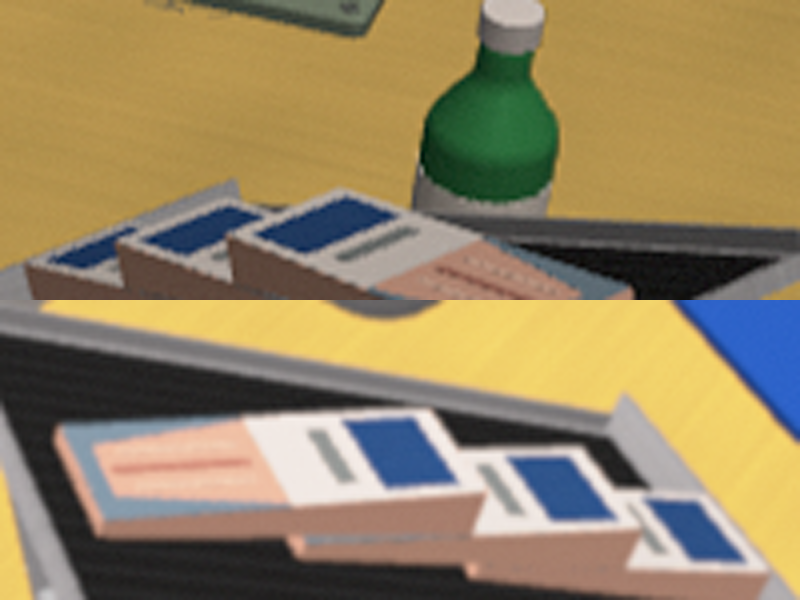

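```bash
cat > m6.py <<'E'
from tgt import *
sc,sd=[dict(np.load(f"pics/{n}4.npz")) for n in("scene","side")]
def px(d,ox,oy): return {k:((u+.5)/4-.5+ox,(v+.5)/4-.5+oy) for k,(u,v) in d.items()}
F,T2,T3=targets(.4694,.0832,56.0)
H=[(sc,px({"b-":(229,236),"b+":(343,190),"l+":(480,238),"l-":(378,290)},365,175)),
(sd,px({"t-":(57,128),"t+":(103,224),"T+":(105,239),"l-":(243,117),"l+":(293,206),"b-":(435,108),"b+":(485,193),"B+":(475,232)},160,245))]
S=[(sc,px({"b-":(117,238),"b+":(228,194)},365,175)),(sd,px({"b-":(583,147),"b+":(638,231),"B+":(630,275)},160,245))]
for o,T in((H,T3),(S,T2)):
    t,r,e=fit(o,None,np.r_[T[0],T[1].as_rotvec()])
    print("in F",F[1].inv().apply(t-F[0]).round(4),"want",F[1].inv().apply(T[0]-F[0]).round(4),(F[1].inv()*r).as_euler("ZYX",True).round(2),abs(e).max())
E
python3 m6.py
```

```text
in F [0.1693 0.0005 0.0203] want [ 0.171  -0.      0.0214] [0.47 7.73 0.23] 2.9
in F [0.0804 0.0017 0.0144] want [0.085  0.     0.0146] [-2.3  15.39 -1.22] 1.2
```

```bash
python3 -c "
from workcell import sign_off
print(sign_off())"
```

```text
the job is handed in; nothing more can be done
None
```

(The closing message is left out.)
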